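# Centre the fruit jar on the labelling stand

### The arm

A 7-joint arm with a two-finger parallel gripper is mounted at the origin on the work surface. World frame = base frame: x ahead of the robot, y to its left, z up, the work surface at z = 0. Lengths are in m, angles in rad, forces in N, time in s.
With the tool pointing down it reaches from about 0.4 to 0.75 m from the base axis. Payload 19.5 kg.
Tool frame: the origin (TCP) lies between the finger pads; the fingertips stand 11 mm ahead of it and the grasp point (between the pads) lies 8 mm behind it; z points along the fingers, y is the line along which they close (so a half turn about z gives the same grasp; the last joint's range is limited). The gripper opens to 85 mm and grips with 20 to 120 N. Pads are 22 mm wide; open, the fingers measure 114 mm over their backs; the gripper's body (76 mm by 85 mm) begins 54 mm behind the grasp point. The pads swing forward as they close: fully open they stand 13 mm farther back than shut.
Start: joints at [-0.042, 0.707, -0.028, 1.485, 0.022, 0.951, -0.075], TCP at [0.575, 0, 0.242] pointing down, gripper open.
Joint ranges: [-2.71, 2.71], [-0.32, 2.16], [-1.57, 1.52], [0, 2.45], [-1.46, 4.6], [0, 2.02], [-2.83, 2.83]. Speed limits (rad/s): [1.89, 1.89, 2.57, 2.57, 3.01, 3.01, 3.01].

### API

Orientations are given as a rotation vector (axis times angle).
In Python, from workcell import telemetry, viewer, finish_job gives the robot as it stands.
- The arm moves only by the tool play_rows, never from a script. Its argument "targets" is a list of rows, each a list of 3 entries, a list of its own where there are three numbers: the shift along the tool's x, y, z in cm, then the turn about the tool's z in degrees, then the opening, from -1 (shut) to 1 (fully open). In form: [[[x, y, z], turn, fingers], ...]. A call has exactly 8 rows; each row is the pose to reach, as a shift and turn from the pose commanded when the call began, along the tool's axes at that moment; what a row does not reach only later rows make up. A row lasts 1/8 s, in which the tool goes at most 62.5 mm and 10.7 degrees, less where a joint would pass 70% of its speed; a pose out of reach is approached as far as the arm can. A call with a gripper value outside its range is refused whole. The fingers move at their own pace and stop on an object; "force" is the grip in N (left out, the last holds). Time passes only in rows, so rows that repeat a pose let the fingers close, or fill a call up. It gives the time, the measured TCP pose, the force, the opening and the grip force at its end, in the units of the state.
- telemetry.get_obs(): the state, without advancing time (a new reading comes with each control period).
- viewer.get_image(name): name is "scene" or "side" or "wrist"; returns a dict with "image" (400x640x3 uint8, red, green, blue), "z_map" (400x640 float32, m along the optical axis (not along the pixel's ray), 0 where there is no reading), "K" (3x3 intrinsics, pixels), "T" (4x4, takes a point from camera to world coordinates); the wrist camera has in their place "T_tool_cam" (4x4, takes a point from camera to tool coordinates, whose origin is the TCP and whose axes are the flange's). Camera axes: x right, y up, looking along -z (the intrinsics and any distortion apply to the point x, -y, -z); pixel columns grow to the right and rows downward; lengths in m; the calibration is good to about 2 mm. A picture is of the moment at which its call begins: read the wrist's pose just before it.
- finish_job(): hands the job in; it is judged then, once.
The state is a dict: "clock": time; "joint_positions": joint angles; "joint_velocities": joint speeds; "joint_torque": joint torques, N m; "tool_pos": TCP position; "tool_rot": TCP orientation; "force": force on the tool from outside, world axes, zero at the start; "ft_torque": the same for the moment, N m; "grip_width": finger opening in m; "grip_force": force on a finger pad.
Only numpy, scipy, OpenCV 4.12 (cv2) and the standard library are available. Lean on these libraries where they do the work, as an engineer would, in place of code of your own. Each camera call takes 0.05 s, during which the arm holds its last target. There are 200 camera calls.

### The job

The pot-bellied fruit jar stands well off-centre on the small round pad of the labelling stand, so its band label would go on crooked. With light taps of the fingertips, nudge it along until it stands upright with its middle within half a centimetre of the middle of the pad, then leave it alone. Never grip, lift or tip the jar or knock it off, tap it gently, and leave the loose spare jar, tall jar and tape roll where they stand.

Things in the scene. Friction and masses are not known exactly. Their poses are not given: they have to be found in the camera images.
- jar: Footed pot-bellied glass jar of orange fruit, brass lid, 78 mm tall, 0.16 to 0.29 kg, round. Foot 42 mm across; belly 64 mm across, straight from 14 to 26 mm above the underside; narrows to a 48 mm neck at 56 mm; lid 52 mm across, 62 to 78 mm. Pushed at the belly it slides upright and stops with the push; pushed near the lid it tips. Origin: centre of its underside; z up its axis.
- jar_lid (a point): Centre of the top of that jar's lid, 78 mm above its underside, on its axis.
- stand: Labelling stand, fixed to the bench, round: dark cast foot 120 mm across, 8 mm high at its rim; 36 mm column; flat round white plastic pad on top, 88 mm across, 12 mm thick, upper face 60 mm above the bench. At the start the jar stands on the pad 18 to 27 mm off its middle, in any direction. Origin: centre of its underside, on the bench; z up.
- stand_top (a point): Centre of the upper face of the stand's pad, where the middle of the jar's foot belongs.
- spare_jar: Bystander, loose: a second jar of the same shape and size (78 mm tall, 64 mm across), standing on the bench away from the stand. Origin: centre of its underside.
- tall_jar: Bystander, loose: a straight tall jar of whole mandarins with a silvery lid, 62 mm across, 164 mm tall, on the bench. Origin: centre of its underside.
- tape_roll: Bystander, loose: a cream roll of tape lying flat on the bench, 90 mm across, 24 mm high, with a 74 mm hole. Origin: centre of its underside.

How it is judged:
By the outcome, as a careful person would: the job done as asked, in the order asked, and still so for the second after the job is handed in, with the robot touching nothing.
It also fails if it takes over 45 s, if anything falls off the work surface, if the arm or the gripper's body presses on something with over 40 N, if the wrist force passes 120 N, or if a joint passes its speed limit or range.

## Working session

There is one attempt and no reset: what is moved stays moved. The work goes in short steps, Python scripts to look and compute and a tool call to move; the robot and the scene stay as the last step left them, time stands still between calls to the robot, and variables do not carry over. Pictures are saved under pics/ and viewed, at most 10 in all, crops included, and the job is handed in when it is done.

Besides the shell and the picture viewer there is one more tool, called after "Request:" in YAML: its name, and indented under it one key for each argument. play_rows: Moves the arm, as the interface text tells. Its arguments: {"type":"object","properties":{"targets":{"type":"array","items":{"type":"array"}},"force":{"type":"number"}},"required":["targets"]}

```bash
mkdir -p pics
cat > h.py <<'E'
import numpy as np, cv2
from workcell import telemetry, viewer, finish_job
from scipy.spatial.transform import Rotation as R
def cloud(name):
    o=telemetry.get_obs(); d=viewer.get_image(name); z=d["z_map"]; K=np.array(d["K"])
    if "T" in d: T=np.array(d["T"])
    else:
        W=np.eye(4); W[:3,:3]=R.from_rotvec(o["tool_rot"]).as_matrix(); W[:3,3]=o["tool_pos"]; T=W@np.array(d["T_tool_cam"])
    v,u=np.mgrid[:z.shape[0],:z.shape[1]]
    P=np.stack([(u-K[0,2])/K[0,0]*z,-(v-K[1,2])/K[1,1]*z,-z],-1)@T[:3,:3].T+T[:3,3]
    P[z==0]=np.nan
    return d,P
def save(n,im): cv2.imwrite("pics/"+n,im[...,::-1])
E
python3 - <<'E'
from h import *
o=telemetry.get_obs(); print({k:np.round(o[k],3) for k in o})
ims=[]
for n in ["scene","side","wrist"]:
    d,P=cloud(n); np.save(n+"P.npy",P); cv2.imwrite(n+".png",d["image"][...,::-1]); ims.append(d["image"]); print(n,np.round(d["K"],1).tolist(),[k for k in d])
a=np.vstack([np.hstack([ims[0],ims[1]]),np.hstack([ims[2],ims[2]*0])])
save("a.png",cv2.resize(a,(800,500),interpolation=cv2.INTER_AREA))
E
```

```text
{'clock': np.float64(0.0), 'joint_positions': array([-0.042,  0.707, -0.028,  1.485,  0.022,  0.951, -0.076]), 'joint_velocities': array([ 0.002,  0.001,  0.001,  0.001, -0.002,  0.001,  0.001]), 'joint_torque': array([-3.0000e-03, -8.8321e+01,  1.2330e+00, -2.3617e+01,  1.7000e-02,
        6.0000e-03, -0.0000e+00]), 'tool_pos': array([ 0.575, -0.   ,  0.242]), 'tool_rot': array([-2.221e+00, -2.221e+00,  1.000e-03]), 'force': array([-0.545,  0.113,  0.277]), 'ft_torque': array([ 0.004,  0.015, -0.007]), 'grip_force': np.float64(0.0), 'grip_width': np.float64(0.085)}
scene [[413.9, 0.0, 321.4], [0.0, 413.9, 203.6], [0.0, 0.0, 1.0]] ['image', 'z_map', 'K', 'T']
side [[471.9, 0.0, 319.3], [0.0, 471.9, 200.8], [0.0, 0.0, 1.0]] ['image', 'z_map', 'K', 'T']
wrist [[330.6, 0.0, 315.5], [0.0, 330.6, 198.3], [0.0, 0.0, 1.0]] ['image', 'z_map', 'K', 'T_tool_cam']
```

View pics/a.png

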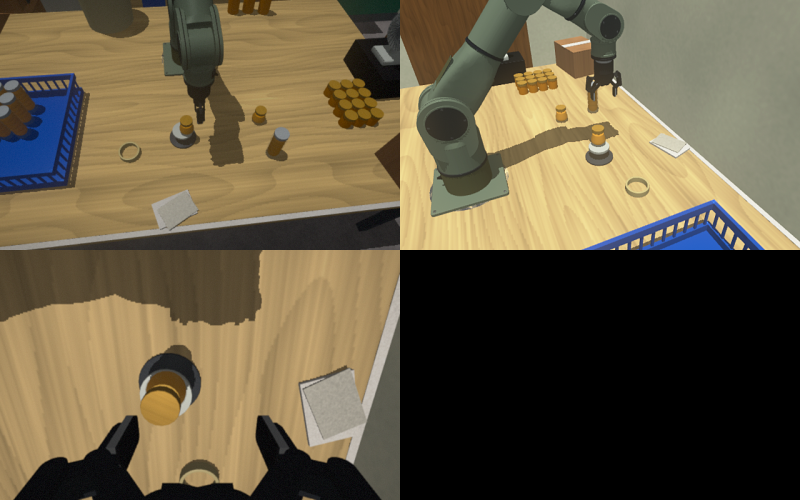

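The composite shows the jar on the stand: about (187,125) in scene and (598,135) in side. In wrist it is at about (160,405), with the lid offset towards the image bottom-left of the pad. The tape roll, spare jar and tall jar are all about 10 cm or more away. Next I fit the circles.

```bash
cat >> h.py <<'E'
from scipy.optimize import least_squares
def circ(p,r,it=4):
    c=np.median(p,0)
    # outline fit: radius known, soft_l1
    f=least_squares(lambda c:np.hypot(*(p-c).T)-r,c,loss="soft_l1",f_scale=.001); return f.x
def boundary(q):
    h=cv2.convexHull(q.astype(np.float32))[:,0]; return h
def report(P,ctr,R0=.09):
    q=P.reshape(-1,3); q=q[np.isfinite(q[:,0])]; q=q[np.hypot(*(q[:,:2]-ctr).T)<R0]
    out={}
    for nm,lo,hi,r in [("lid",.133,.143,.026),("pad",.056,.064,.044),("foot",.003,.0125,.06)]:
        s=q[(q[:,2]>lo)&(q[:,2]<hi)]
        if len(s)>20:
            c=circ(boundary(s[:,:2]),r); e=np.hypot(*(boundary(s[:,:2])-c).T)-r
            out[nm]=(c.round(4).tolist(),len(s),round(float(s[:,2].mean()),4),round(float(e.std()),4))
    # belly sides z .075-.086 radius 32
    for nm,lo,hi,r in [("belly",.0755,.0845,.032),("padside",.049,.058,.044),("lidside",.124,.135,.026)]:
        s=q[(q[:,2]>lo)&(q[:,2]<hi)][:,:2]
        if len(s)>20:
            c=circ(s,r); e=np.hypot(*(s-c).T)-r; out[nm]=(c.round(4).tolist(),len(s),round(float(np.median(abs(e))),4))
    return out
E
python3 - <<'E'
from h import *
for n in ["scene","side","wrist"]:
    P=np.load(n+"P.npy"); q=P.reshape(-1,3)
    m=(abs(q[:,2]-.138)<.004)&(q[:,0]>.4)&(q[:,0]<.75)&(abs(q[:,1])<.3)
    s=q[m]; print(n,m.sum(),np.nanmedian(s,0).round(3))
    print(P[int({"scene":118,"side":127,"wrist":405-250}[n]*1.6),int({"scene":187,"side":598-400,"wrist":160}[n]*1.6)].round(4))
E
```

```text
scene 308 [ 0.532 -0.041  0.138]
[ 0.5158 -0.039   0.1359]
side 194 [ 0.526 -0.048  0.137]
[ 0.5267 -0.0429  0.1388]
wrist 2958 [ 0.528 -0.043  0.138]
[ 0.5285 -0.0399  0.1381]
```

Run:
```python
from h import *
for n in ["scene","side","wrist"]:
    P=np.load(n+"P.npy")
    for k,v in report(P,np.array([.528,-.043])).items(): print(n,k,v)
q=np.load("sceneP.npy").reshape(-1,3); q=q[np.isfinite(q[:,0])&(abs(q[:,0]-.55)<.25)&(abs(q[:,1])<.35)]
for lo,hi in [(.07,.083),(.155,.17),(.015,.028)]:
    s=q[(q[:,2]>lo)&(q[:,2]<hi)]; s=s[np.hypot(*(s[:,:2]-[.528,-.043]).T)>.06]
    if len(s):
        l=cv2.partition if 0 else None
        g,c=np.unique((s[:,:2]/.04).round(),axis=0,return_counts=True); print(lo,[((a*.04).round(2).tolist(),int(b)) for a,b in zip(g,c) if b>15])
```

```text
scene lid ([0.5288, -0.0435], 276, 0.1374, 0.0006)
scene pad ([0.524, -0.0615], 337, 0.0592, 0.0015)
scene foot ([0.5447, -0.0594], 553, 0.0086, 0.015)
scene belly ([0.5275, -0.0436], 45, 0.0004)
scene padside ([0.5206, -0.0532], 127, 0.0051)
scene lidside ([0.5275, -0.0438], 56, 0.0008)
side lid ([0.5261, -0.0464], 196, 0.1371, 0.0009)
side pad ([0.521, -0.0652], 401, 0.0595, 0.0008)
side foot ([0.5215, -0.0651], 555, 0.009, 0.0134)
side belly ([0.5275, -0.044], 67, 0.0009)
side padside ([0.5226, -0.0628], 144, 0.0019)
side lidside ([0.5269, -0.0448], 75, 0.001)
wrist lid ([0.5281, -0.0449], 2996, 0.1381, 0.0002)
wrist pad ([0.523, -0.0636], 790, 0.0601, 0.0002)
wrist foot ([0.5232, -0.0612], 2554, 0.0098, 0.012)
wrist belly ([0.5456, 0.01], 181, 0.0052)
wrist padside ([0.5484, 0.0106], 168, 0.0074)
wrist lidside ([0.5278, -0.0455], 325, 0.0002)
0.07 [([0.44, 0.28], 46), ([0.44, 0.32], 33), ([0.48, 0.28], 91), ([0.48, 0.32], 64), ([0.64, 0.28], 18), ([0.68, 0.32], 34)]
0.155 [([0.64, 0.28], 62), ([0.64, 0.32], 224), ([0.64, 0.36], 18), ([0.68, 0.28], 16), ([0.68, 0.32], 92)]
0.015 [([0.48, 0.28], 46), ([0.56, -0.32], 75), ([0.56, -0.28], 50), ([0.56, -0.24], 23), ([0.6, -0.32], 66), ([0.6, -0.28], 50), ([0.6, -0.24], 31), ([0.64, -0.28], 24), ([0.68, 0.32], 29)]
```

Offsets agree across cameras: the jar is (+5.1, +18.7) mm from the pad middle. I'll shut the fingers and turn 15° so that tool −x points along the needed push. Then I come down on the far side, clear of the jar.

Request:
play_rows:
  targets:
    - [[0.5,-0.8,1],5,-1]
    - [[1,-1.6,2],10,-1]
    - [[1.8,-3,4],15,-1]
    - [[1.8,-3,6],15,-1]
    - [[1.8,-3,8],15,-1]
    - [[1.8,-3,10],15,-1]
    - [[1.8,-3,11],15,-1]
    - [[1.8,-3,11],15,-1]
  force: 20

```text
clock: 1.15
tool_pos: [0.5448, 0.018, 0.132]
tool_rot: [-2.492, -1.912, 0.001]
force: [0.8, 0.1, 0.4]
grip_width: -0.0
grip_force: 0.0
```

```bash
cat > look.py <<'E'
import sys
from h import *
o=telemetry.get_obs(); print(round(float(o["clock"]),2),o["tool_pos"].round(4),o["tool_rot"].round(3),o["force"].round(2),o["grip_width"])
RM=R.from_rotvec(o["tool_rot"]).as_matrix()
d,P=cloud("wrist"); r=report(P,np.array([.526,-.05]))
for k in ("lid","pad","lidside"):
    if k in r: print(k,r[k])
d2,P2=cloud("side"); r2=report(P2,np.array([.524,-.053]))
d3,P3=cloud("scene"); r3=report(P3,np.array([.524,-.053]))
for n,r_ in (("side",r2),("scene",r3)):
    for k in ("lid","pad","belly"):
        if k in r_: print(n,k,r_[k])
    if "lid" in r_: print(n,"diff mm",((np.array(r_["lid"][0])-r_["pad"][0])*1000).round(1))
pad=np.array([.523,-.0636])
if "lid" in r:
    L=np.array(r["lid"][0]); p=np.array(r["pad"][0]) if "pad" in r else pad
    for q in (p,pad): e=q-L; print("need move world mm",(e*1000).round(1),"tool",(RM.T@np.r_[e,0]*1000).round(1))
    print("jar in tool mm",(RM.T@(np.r_[L,0]-o["tool_pos"])*1000).round(1)[:2])
if len(sys.argv)>1:
    print(np.round(d["T_tool_cam"],3))
    save(sys.argv[1],cv2.resize(np.hstack([d["image"],d2["image"][120:320,200:520].repeat(2,0).repeat(2,1)]),(800,250),interpolation=cv2.INTER_AREA))
E
python3 look.py b.png
```

```text
1.15 [0.5448 0.018  0.132 ] [-2.492e+00 -1.912e+00  1.000e-03] [0.82 0.1  0.4 ] -6.546946578080997e-06
lid ([0.5419, 0.0021], 1123, 0.138, 0.0051)
pad ([0.5232, -0.0637], 642, 0.0597, 0.0004)
lidside ([0.5425, 0.0024], 614, 0.0008)
side lid ([0.5269, -0.0453], 229, 0.1373, 0.0158)
side pad ([0.5211, -0.066], 404, 0.0594, 0.001)
side belly ([0.5273, -0.0449], 71, 0.0011)
side diff mm [ 5.8 20.7]
scene lid ([0.529, -0.0424], 280, 0.1373, 0.011)
scene pad ([0.5239, -0.061], 330, 0.0594, 0.0016)
scene belly ([0.5278, -0.0431], 43, 0.0004)
scene diff mm [ 5.1 18.6]
need move world mm [-18.7 -65.8] tool [-68.4  -1.    0. ]
need move world mm [-18.9 -65.7] tool [-68.4  -1.2   0. ]
jar in tool mm [-16.1   1.4]
[[ 0.     0.944  0.329  0.084]
 [ 1.    -0.     0.001  0.002]
 [ 0.001  0.329 -0.944 -0.132]
 [ 0.     0.     0.     1.   ]]
```

View pics/b.png

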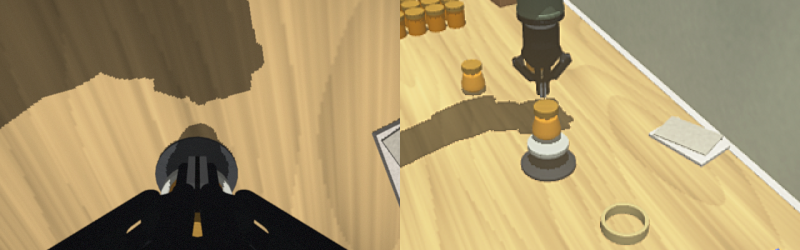

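Fingers are shut and the tool sits 65 mm from the jar, laterally aligned. The wrist camera is on the +x side, so the fingers hide the jar, while the side view at about (545,120) shows it untouched. Now I lower to belly height and give a first small tap.

Request:
play_rows:
  targets:
    - [[0,0,2.5],0,-1]
    - [[0,0,4.9],0,-1]
    - [[-0.8,0,4.9],0,-1]
    - [[-1.5,0,4.9],0,-1]
    - [[-1.7,0,4.9],0,-1]
    - [[-1.9,0,4.9],0,-1]
    - [[-2.1,0,4.9],0,-1]
    - [[-2.2,0,4.9],0,-1]

```text
clock: 2.3
tool_pos: [0.5393, -0.0033, 0.0834]
tool_rot: [-2.492, -1.912, 0.0]
force: [0.5, 0.4, 0.5]
grip_width: 0.0004
grip_force: 0.0
```

Request:
play_rows:
  targets:
    - [[-0.1,0,0],0,-1]
    - [[-0.2,0,0],0,-1]
    - [[-0.3,0,0],0,-1]
    - [[-0.4,0,0],0,-1]
    - [[-0.5,0,0],0,-1]
    - [[-0.6,0,0],0,-1]
    - [[-0.7,0,0],0,-1]
    - [[-0.7,0,0],0,-1]

```text
clock: 3.3
tool_pos: [0.5374, -0.0102, 0.0832]
tool_rot: [2.493, 1.912, -0.0]
force: [0.4, 1.1, 0.8]
grip_width: -0.0003
grip_force: 0.3
```

```bash
python3 look.py c.png
```

```text
3.3 [ 0.5374 -0.0102  0.0832] [ 2.493  1.912 -0.   ] [0.44 1.15 0.82] -0.00031708010395995275
lid ([0.5442, -0.0131], 6459, 0.1384, 0.0118)
pad ([0.523, -0.0637], 1310, 0.0598, 0.0026)
lidside ([0.5373, -0.0163], 8360, 0.0053)
side lid ([0.5245, -0.0532], 289, 0.1376, 0.0172)
side pad ([0.5209, -0.0654], 369, 0.0594, 0.0009)
side belly ([0.5255, -0.0518], 69, 0.0009)
side diff mm [ 3.6 12.2]
scene lid ([0.5281, -0.0496], 262, 0.1373, 0.0144)
scene pad ([0.5236, -0.0616], 293, 0.0595, 0.0007)
scene belly ([0.5259, -0.0493], 43, 0.0007)
scene diff mm [ 4.5 12. ]
need move world mm [-21.2 -50.6] tool [-54.4  -7.4   0. ]
need move world mm [-21.2 -50.5] tool [-54.3  -7.4   0. ]
jar in tool mm [-1.   7.3]
[[ 0.     0.944  0.329  0.084]
 [ 1.    -0.     0.001  0.002]
 [ 0.001  0.329 -0.944 -0.132]
 [ 0.     0.     0.     1.   ]]
```

View pics/c.png

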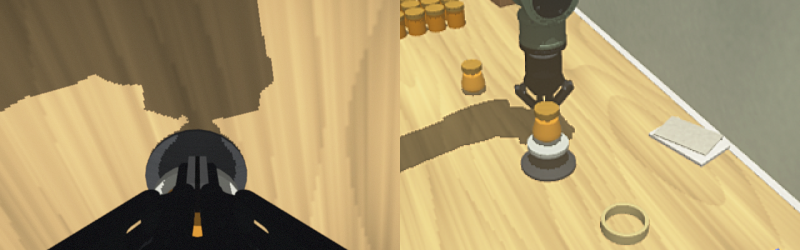

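The first tap moved the jar about 6.7 mm along the line and it is still upright (side view about (546,122)). About 12.7 mm remains, so I push 9 mm more, then back off to measure.

Request:
play_rows:
  targets:
    - [[-0.15,0,0],0,-1]
    - [[-0.3,0,0],0,-1]
    - [[-0.45,0,0],0,-1]
    - [[-0.6,0,0],0,-1]
    - [[-0.7,0,0],0,-1]
    - [[-0.8,0,0],0,-1]
    - [[-0.9,0,0],0,-1]
    - [[-0.9,0,0],0,-1]

```text
clock: 4.45
tool_pos: [0.5351, -0.0188, 0.0833]
tool_rot: [2.493, 1.912, -0.0]
force: [-0.5, 0.4, -0.1]
grip_width: 0.0003
grip_force: 0.0
```

Request:
play_rows:
  targets:
    - [[0.3,0,0],0,-1]
    - [[1.0,0,0],0,-1]
    - [[2,0,0],0,-1]
    - [[3,0,-2],0,-1]
    - [[3,0,-6],0,-1]
    - [[3,0,-10],0,-1]
    - [[3,0,-14],0,-1]
    - [[3,0,-14],0,-1]

```text
clock: 5.45
tool_pos: [0.5439, 0.011, 0.2256]
tool_rot: [2.49, 1.912, 0.006]
force: [-0.4, 0.4, -0.2]
grip_width: -0.0001
grip_force: 0.0
```

```bash
python3 look.py d.png
```

```text
5.45 [0.5439 0.011  0.2256] [2.49  1.912 0.006] [-0.36  0.45 -0.19] -0.00013116660932427953
pad ([0.523, -0.0636], 1874, 0.0601, 0.0003)
side lid ([0.5225, -0.0618], 199, 0.1373, 0.0011)
side pad ([0.521, -0.0662], 317, 0.0593, 0.0011)
side belly ([0.5229, -0.06], 69, 0.0009)
side diff mm [1.5 4.4]
scene lid ([0.5247, -0.0589], 277, 0.1373, 0.0006)
scene pad ([0.5237, -0.0622], 291, 0.0594, 0.0006)
scene belly ([0.5238, -0.0589], 50, 0.0006)
scene diff mm [1.  3.3]
[[ 0.     0.944  0.329  0.084]
 [ 1.    -0.     0.001  0.002]
 [ 0.001  0.329 -0.944 -0.132]
 [ 0.     0.     0.     1.   ]]
```

View pics/d.png

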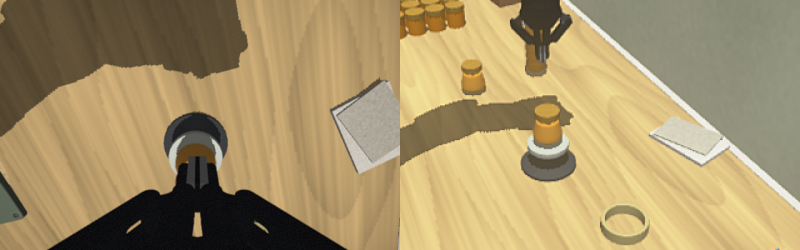

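The jar is upright and still (side view about (546,127)), with about 3.7 mm left along the same line. One more light tap.

Request:
play_rows:
  targets:
    - [[0,0,5],0,-1]
    - [[0,0,10],0,-1]
    - [[0,0,14],0,-1]
    - [[-1,0,14],0,-1]
    - [[-2,0,14],0,-1]
    - [[-2.6,0,14],0,-1]
    - [[-2.8,0,14],0,-1]
    - [[-2.9,0,14],0,-1]

```text
clock: 6.6
tool_pos: [0.5356, -0.0177, 0.0838]
tool_rot: [2.492, 1.912, 0.001]
force: [-0.2, 0.3, -0.3]
grip_width: -0.0002
grip_force: 0.0
```

Request:
play_rows:
  targets:
    - [[-0.1,0,0],0,-1]
    - [[-0.2,0,0],0,-1]
    - [[-0.3,0,0],0,-1]
    - [[-0.4,0,0],0,-1]
    - [[-0.48,0,0],0,-1]
    - [[-0.48,0,0],0,-1]
    - [[-0.3,0,0],0,-1]
    - [[0.5,0,0],0,-1]

```text
clock: 7.6
tool_pos: [0.5367, -0.013, 0.0832]
tool_rot: [2.493, 1.912, -0.001]
force: [0.1, 0.7, 0.1]
grip_width: -0.0003
grip_force: 0.0
```

Request:
play_rows:
  targets:
    - [[1,0,0],0,-1]
    - [[2,0,0],0,-1]
    - [[3,0,-3],0,-1]
    - [[3,0,-7],0,-1]
    - [[3,0,-12],0,-1]
    - [[4.5,0,-15],0,-0.3]
    - [[6,0,-16],0,0.5]
    - [[6,0,-16],0,1]

```text
clock: 8.6
tool_pos: [0.5523, 0.0465, 0.2429]
tool_rot: [-2.49, -1.915, -0.0]
force: [0.5, -0.5, -0.7]
grip_width: 0.0543
grip_force: 0.0
```

```bash
python3 look.py e.png
```

```text
8.6 [0.5523 0.0465 0.2429] [-2.49  -1.915 -0.   ] [ 0.46 -0.46 -0.71] 0.05425371449733822
lid ([0.5232, -0.0639], 2377, 0.138, 0.0002)
pad ([0.523, -0.0636], 1855, 0.0601, 0.0003)
lidside ([0.523, -0.0646], 411, 0.0002)
side lid ([0.5214, -0.0657], 200, 0.137, 0.001)
side pad ([0.5209, -0.0652], 289, 0.0594, 0.0013)
side belly ([0.5221, -0.0635], 69, 0.001)
side diff mm [ 0.5 -0.5]
scene lid ([0.5239, -0.0623], 274, 0.1375, 0.0004)
scene pad ([0.5238, -0.0619], 296, 0.0592, 0.0007)
scene belly ([0.5227, -0.0624], 43, 0.0006)
scene diff mm [ 0.1 -0.4]
need move world mm [-0.2  0.3] tool [ 0.2 -0.3  0. ]
need move world mm [-0.2  0.3] tool [ 0.2 -0.3  0. ]
jar in tool mm [-114.2    0.4]
[[ 0.     0.944  0.329  0.084]
 [ 1.    -0.     0.001  0.002]
 [ 0.001  0.329 -0.944 -0.132]
 [ 0.     0.     0.     1.   ]]
```

View pics/e.png

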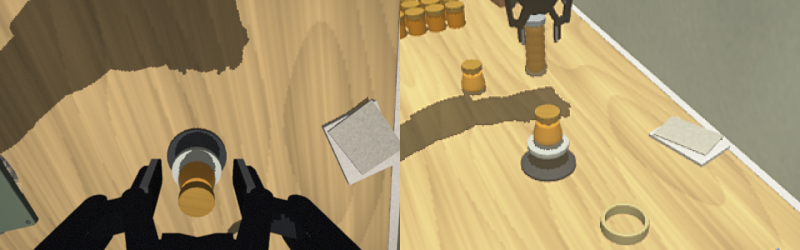

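All three cameras put the jar within about 0.7 mm of the pad middle. It stands upright (wrist view about (197,185)), the gripper is clear and the other items haven't moved.

```bash
python3 -c "
from workcell import finish_job; print(finish_job())"
```

```text
the job is handed in; nothing more can be done
None
```

The jar now stands upright with its middle within about 0.7 mm of the pad's middle by all three cameras, nudged there by gentle pushes at the belly with nothing else touched, and the job is handed in.

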